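Seat the cover plate on the lint trap's studs

TASK

Put the blue cover plate back on the grey lint trap: pick it up by its rib, lay it lightly on the trap's two studs, slide it along until its holes drop over them, and bring it down flat and fully home on the trap, then let go. Work gently, never pressing or shoving the cover hard against the trap, and leave the tin, the dropper bottle and the clothes peg where they are.

Things in the scene. Friction and masses are not known exactly. Their poses are not given: they have to be found in the camera images.
- trap: Grey lint trap fixed on the worktop: a flat-topped box 210 (x) x 110 (y) x 42 mm; black hose stubs lengthen it to 250 mm along x. Origin: centre of its underside; z up, x along its length. In a slot along the middle of its top lies a steel bar, flush with the face, with two upright studs. The contact force between cover and trap, bar or studs must stay under 40 N.
- trap_face (a point): Centre of the trap's flat top face, 42 mm above its origin, axes as the trap's. Studs: on the line y = 0, 100 mm apart along x, 10 mm thick, 11.5 mm above the face, last 1.5 mm narrowing to 8 mm. Their bar is clamped where it was last left: the middle between them lies anywhere from -12 to +12 mm from this point along x, not measured. It does not give when pushed gently.
- cover: Loose blue cover plate, 0.15 to 0.3 kg, 146 (x) x 90 (y) x 5 mm, flat on the worktop, same either way round. Origin: centre of its underside; z up, x along its length. Two round through holes 13 mm wide at x = -50 and +50 mm, y = 0. Fully home its underside lies on the trap's top face, 42 mm above the trap's origin; on the stud tips it is 53.5 mm above it.
- cover_rib (a point): Middle of the top edge of the cover's upright grip rib, 45 mm above the cover's underside, axes as the cover's. The rib is 52 mm long along x and 12 mm thick along y (20 mm at its foot, up to 9 mm above the underside).
- tin: Bystander: round polish tin, 65 x 65 x 29 mm, origin at the centre of its underside. Leave it alone.
- dropper: Bystander: small brown dropper bottle, 33 x 34 x 102 mm, standing, origin at the centre of its underside. Leave it alone.
- peg: Bystander: yellow clothes peg, 15 x 72 x 12 mm, lying on the worktop, origin at the centre of its underside. Leave it alone.

How it is judged:
On the way, in this order (a step that is already met when the one before it is completed fails the run):
1. the cover is lifted clear of the worktop in the fingers (height (world z) of cover above 0.03 m and contact force between cover and the fingers above 1 N), for 0.2 s.
2. the cover has dropped over both studs and lies flat on the trap (x of cover in the frame of trap between -0.018 and 0.018 m and y of cover in the frame of trap between -0.006 and 0.006 m and z of cover in the frame of trap below 0.044 m and angle between cover's own z axis and vertical below 0.04 rad and angle between the x axis of cover and the x axis of trap, either way round below 0.08 rad), for 0.2 s.
At the end, for the whole second after the job is handed in: The cover lies at rest and released on the trap with both studs through its holes: underside at most 2 mm above the trap's top face, tilted less than 0.04 rad, its length along the trap's within 0.08 rad, its centre within 18 mm of the trap's centre along x and 6 mm along y (all of step 2 and linear speed of cover below 0.01 m/s and contact force between cover and the fingers below 0.1 N); the robot touches nothing.
It fails at once if the cover is pressed or shoved against the trap, its bar or studs with more than 40 N (contact force between cover and trap above 40 N).
It fails at once if the polish tin is moved more than 20 mm or tipped over (distance of tin from where it was at the start of the episode above 0.02 m or angle between tin's own z axis and vertical above 0.5 rad).
It fails at once if the dropper bottle is moved more than 20 mm or tipped over (distance of dropper from where it was at the start of the episode above 0.02 m or angle between dropper's own z axis and vertical above 0.5 rad).
It fails at once if the clothes peg is moved more than 20 mm or tipped over (distance of peg from where it was at the start of the episode above 0.02 m or angle between peg's own z axis and vertical above 0.5 rad).
It also fails if it takes over 59 s, if anything falls off the work surface, if the arm or the gripper's body presses on something with over 40 N, if the wrist force passes 120 N, or if a joint passes its speed limit or range.

ROBOT

A 6-joint arm with a two-finger parallel gripper is mounted at the origin on a cart in front of the work surface, level with it; the furniture and walls round the work are solid. World frame = base frame: x ahead of the robot, y to its left, z up, the work surface at z = 0. Lengths are in m, angles in rad, forces in N, time in s.
With the tool pointing down it reaches from about 0.425 to 0.95 m from the base axis. Payload 3.5 kg.
Tool frame: the origin (TCP) lies between the finger pads; the fingertips stand 22 mm ahead of it and the grasp point (between the pads) lies 3 mm ahead of it (ctrl.nose_length is the z of the fingertips in the tool frame, in m); z points along the fingers, y is the line along which they close (so a half turn about z gives the same grasp; the last joint's range is limited). The gripper opens to 85 mm and grips with 20 to 120 N. Pads are 22 mm wide; open, the fingers measure 114 mm over their backs; the gripper's body (76 mm by 85 mm) begins 54 mm behind the grasp point. The pads swing forward as they close: fully open they stand 13 mm farther back than shut.
Start: joints at [-1.429, 0.286, 1.577, -0, 1.279, -0.15], TCP at [0.194, -0.646, 0.253] pointing down, gripper open.
Joint ranges: [-2.77, 2.77], [-0.9, 2.22], [0.21, 2.48], [-1.53, 4.67], [0.24, 2.81], [-2.84, 2.84]. Speed limits (rad/s): [2.79, 2.79, 3.14, 3.14, 3.14, 3.14].

INTERFACE

Orientations are given as a unit quaternion [x, y, z, w].
In Python, from plant import ctrl gives the robot as it stands. The module is installed in compiled form; this text tells all that it offers.
- The arm moves only by the tool send_rows, never from a script. Its argument "rows" is text: rows parted by semicolons, each of 7 numbers parted by spaces: the turn, a rotation vector about the tool's x, y, z in fractions of the full range, 1 being 45 degrees, then the shift along the tool's x, y, z in normalised numbers (1 is 500 mm), then the opening, from -1 (shut) to 1 (fully open). A call has 1 to 8 rows; each row is the pose to reach, as a shift and turn from the pose commanded when the call began, along the tool's axes at that moment; what a row does not reach only later rows make up. A row lasts 1/8 s, in which the tool goes at most 62.5 mm and 10.7 degrees, less where a joint would pass 70% of its speed; a pose out of reach is approached as far as the arm can. No shift or turn number may pass 1 either way. A call with a gripper value outside its range is refused whole. The fingers move at their own pace and stop on an object; "grip_force" is the grip in N (left out, the last holds). Time passes only in rows, so rows that repeat a pose let the fingers close. It gives the time, the measured TCP pose, the force, the opening and the grip force at its end, in the units of the state.
- ctrl.get_state(): the state, without advancing time (a new reading comes with each control period).
- ctrl.read_camera(name): name is "scene" or "side" or "wrist"; returns a dict with "color" (400x640x3 uint8, red, green, blue), "fx", "fy", "cx", "cy" (pixels), "D" ([k1, k2, p1, p2, k3] as OpenCV has them; the pictures are not rectified), "extrinsics" (4x4, takes a point from world to camera coordinates). Camera axes: x right, y down, z forward; pixel columns grow to the right and rows downward; lengths in m; the calibration is good to about 2 mm. A picture is of the moment at which its call begins. There is no depth.
- ctrl.sign_off(): hands the job in; it is judged then, once.
Trained networks look in a picture, given as the dict that the camera call returned (one of the last four; its "shot" number tells which), for a name from the list of things; names that differ only in an ending like _2 or _b are one class to them, and where a whole thing is asked for, a point or a joint stands for the part that bears it (a point fixed in the world has none). Each returns a list of dicts, best first, with "p" (0 to 1); they miss things now and then, are a little off and sometimes report something else, mostly with a low value. They report only what shows in the picture. A call takes as long as a camera call.
- ctrl.look_for(picture, target): "position" ([x, y, z] in m, in the coordinates of the camera as it stood for that picture, good to about 4 mm: the middle of the surface that is visible of it).
The state is a dict: "time": time; "qpos": joint angles; "dq": joint speeds; "joint_efforts": joint torques, N m; "eef_pos": TCP position; "tcp_rot": TCP orientation; "contact_force": force on the tool from outside, world axes, zero at the start; "wrist_torque": the same for the moment, N m; "opening": opening from 0.0 (shut) to 1.0 (fully open); "finger_force": force on a finger pad.
Only numpy, scipy, OpenCV 4.12 (cv2) and the standard library are available. Lean on these libraries where they do the work, as an engineer would, in place of code of your own. Each camera call takes 0.05 s, during which the arm holds its last target. There are 200 camera calls.

## Working session

There is one attempt and no reset: what is moved stays moved. The work goes in short steps, Python scripts to look and compute and a tool call to move; the robot and the scene stay as the last step left them, time stands still between calls to the robot, and variables do not carry over. Pictures are saved under pics/ and viewed, at most 10 in all, crops included, and the job is handed in when it is done.

Besides the shell and the picture viewer there is one more tool, called after ">>>" as name(argument=value, ...) on one line, values as JSON. send_rows: Moves the arm, as the interface text tells. Its arguments: {"type":"object","properties":{"rows":{"type":"string"},"grip_force":{"type":"number"}},"required":["rows"]}

```bash
mkdir -p pics; cat > h.py <<'E'
import numpy as np, cv2
from plant import ctrl
from scipy.spatial.transform import Rotation as R
np.set_printoptions(precision=4,suppress=True)
def shot(n,f=None):
    p=ctrl.read_camera(n)
    if f: cv2.imwrite('pics/'+f,p['color'][...,::-1])
    return p
def toworld(p,c):
    E=np.array(p['extrinsics']); return E[:3,:3].T@(np.array(c)-E[:3,3])
def K(p): return np.array([[p['fx'],0,p['cx']],[0,p['fy'],p['cy']],[0,0,1.]])
def onplane(p,uv,z):
    uv=np.array(uv,float).reshape(-1,1,2)
    n=cv2.undistortPoints(uv,K(p),np.array(p['D'],float)).reshape(-1,2)
    E=np.array(p['extrinsics']);d=np.c_[n,np.ones(len(n))]@E[:3,:3];o=-E[:3,:3].T@E[:3,3]
    return o+d*((z-o[2])/d[:,2])[:,None]
def proj(p,X):
    E=np.array(p['extrinsics']);r,_=cv2.Rodrigues(E[:3,:3])
    return cv2.projectPoints(np.array(X,float).reshape(-1,1,3),r,E[:3,3],K(p),np.array(p['D'],float))[0].reshape(-1,2)
E
python3 - <<'E'
from h import *
for n in('scene','side','wrist'):
    p=shot(n,n+'1.png')
    for t in('trap','cover','cover_rib','tin','dropper','peg'):
        for d in ctrl.look_for(p,t)[:2]: print(n,t,round(d['p'],2),toworld(p,d['position']))
s=ctrl.get_state();print(s)
import cv2
a=cv2.imread('pics/scene1.png');b=cv2.imread('pics/side1.png')
E
```

```text
scene trap 0.85 [0.4929 0.2156 0.0398]
scene cover 0.61 [ 0.5148 -0.1825  0.0019]
scene cover_rib 0.78 [ 0.511  -0.1823  0.0072]
scene cover_rib 0.29 [0.6419 0.0483 0.0293]
scene tin 0.97 [0.646  0.0449 0.0302]
scene dropper 0.64 [0.5847 0.0134 0.0438]
scene peg 0.67 [0.6413 0.0464 0.0313]
scene peg 0.55 [0.3825 0.0088 0.0115]
side trap 0.68 [0.5279 0.1691 0.038 ]
side cover 0.95 [ 0.5273 -0.1908  0.0077]
side cover_rib 0.73 [ 0.5291 -0.1963  0.007 ]
side cover_rib 0.2 [ 0.3889 -0.002   0.0108]
side tin 0.87 [0.6565 0.0192 0.0338]
side dropper 0.89 [ 0.5918 -0.0083  0.0536]
side peg 0.61 [ 0.3863 -0.0016  0.008 ]
{'time': 1.05, 'qpos': array([-1.429 ,  0.2863,  1.5767, -0.    ,  1.2786, -0.15  ]), 'dq': array([ 0.0019, -0.0012,  0.002 , -0.0007, -0.0008,  0.0005]), 'joint_efforts': array([  0.0005, -40.5968, -29.2948,  -0.0003,   0.0005,  -0.    ]), 'eef_pos': array([ 0.1942, -0.6465,  0.2533]), 'tcp_rot': array([ 0.9894,  0.1454, -0.    , -0.    ]), 'contact_force': array([ 0.3146, -0.9653, -0.6977]), 'wrist_torque': array([0.0457, 0.0558, 0.0863]), 'finger_force': 0.0, 'opening': 0.9995241059603872}
```

View pics/scene1.png

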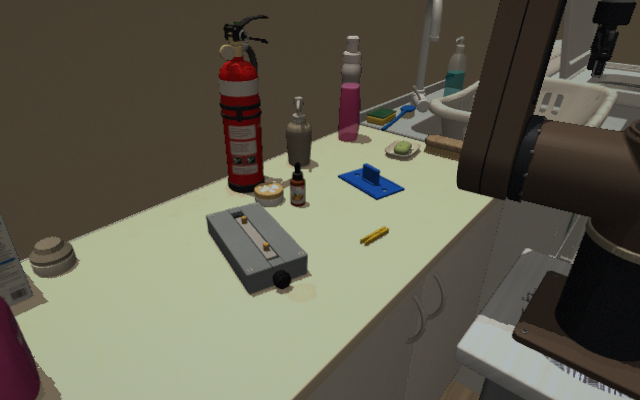

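View pics/side1.png

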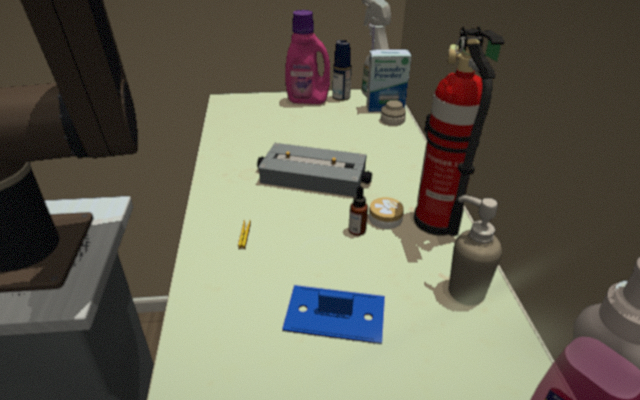

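The scene view shows the trap centred at about (255,243), with studs at (244,219) and (266,246), and the blue cover at (371,181). In the side view the cover corners are (293,287), (385,293), (382,341) and (284,331), and the studs are at (288,155) and (334,160). The tin and dropper stand between them, and the peg is at (244,235).

```bash
python3 - <<'E'
from h import *
p=shot('side')
hsv=cv2.cvtColor(p['color'],cv2.COLOR_RGB2HSV)
m=cv2.inRange(hsv,(105,150,40),(125,255,255));m[:270]=0;m[:,:270]=0;m[360:]=0;m[:,400:]=0
c=max(cv2.findContours(m,0,2)[0],key=cv2.contourArea)
q=cv2.approxPolyDP(c,6,True).reshape(-1,2);print(q.tolist())
print(onplane(p,[(293,287),(385,293),(382,341),(284,331)],.005))
print('holes',onplane(p,[(303,309),(368,317)],.003))
print('studs side',onplane(p,[(288,154),(334,159)],.0535)); print('trap cor',onplane(p,[(272,147),(368,155),(362,180)],.042))
s=shot('scene')
print('studs scene',onplane(s,[(244,217),(266,244)],.0535));print('trap cor',onplane(s,[(259,205),(304,259),(274,276),(207,239)],.042))
print(onplane(s,[(339,182),(367,168),(403,187),(376,196)],.005))
E
```

```text
[[294, 287], [283, 329], [380, 340], [383, 297]]
[[ 0.4675 -0.1306  0.005 ]
 [ 0.6116 -0.157   0.005 ]
 [ 0.5879 -0.247   0.005 ]
 [ 0.4494 -0.2164  0.005 ]]
holes [[ 0.4802 -0.1759  0.003 ]
 [ 0.5764 -0.2005  0.003 ]]
studs side [[0.4774 0.2052 0.0535]
 [0.5715 0.1761 0.0535]]
trap cor [[0.4443 0.2582 0.042 ]
 [0.6491 0.2048 0.042 ]
 [0.6194 0.1101 0.042 ]]
studs scene [[0.5694 0.1783 0.0535]
 [0.4749 0.2125 0.0535]]
trap cor [[0.597  0.1153 0.042 ]
 [0.4085 0.1904 0.042 ]
 [0.415  0.2537 0.042 ]
 [0.5766 0.2586 0.042 ]]
[[ 0.583  -0.1351  0.005 ]
 [ 0.5779 -0.2496  0.005 ]
 [ 0.4508 -0.2162  0.005 ]
 [ 0.4748 -0.1343  0.005 ]]
```

```bash
cat >> h.py <<'E'
def to(pos,yaw,base=None):
    "row (deg, mm) in tool axes to world TCP pos, tool-x yaw deg, tool down; base: commanded (pos,yaw), else measured"
    s=ctrl.get_state()
    if base is None: P,T=np.array(s['eef_pos']),R.from_quat(s['tcp_rot'])
    else: P,T=np.array(base[0]),R.from_euler('z',base[1],degrees=True)*R.from_euler('x',180,degrees=True)
    G=R.from_euler('z',yaw,degrees=True)*R.from_euler('x',180,degrees=True)
    return (T.inv()*G).as_rotvec(degrees=True).round(2),(T.inv().apply(np.array(pos)-P)*1e3).round(1)
E
python3 - <<'E'
from h import *
print(to((.51,-.185,.25),-12))
p=shot('wrist');E=np.array(p['extrinsics']);T=R.from_quat(ctrl.get_state()['tcp_rot'])
o=-E[:3,:3].T@E[:3,3];print(T.inv().apply(o-ctrl.get_state()['eef_pos']),T.inv().apply(E[2,:3]),p['fx'])
E
```

```text
(array([ 0.  , -0.  , 28.72]), array([ 435.2, -351.1,    3.3]))
[ 0.0681 -0.0001 -0.1208] [-0.2669 -0.0004  0.9637] 303.293433131757
```

The manual's scale: shifts go in shares of 500 mm and turns go in shares of 45 degrees. Converting my numbers, 387 mm / 500 = 0.774, 338 mm / 500 = 0.676, 28.7 degrees / 45 = 0.6378.

>>> send_rows(rows="0 0 0.0889 0.096 -0.078 0 1;0 0 0.1778 0.194 -0.156 0 1;0 0 0.2667 0.29 -0.234 0 1;0 0 0.3556 0.386 -0.312 0 1;0 0 0.4444 0.484 -0.39 0 1;0 0 0.5111 0.58 -0.468 0 1;0 0 0.5778 0.676 -0.546 0 1;0 0 0.6378 0.774 -0.624 0 1")

```text
time: 2.2
eef_pos: [0.4759, -0.2347, 0.2538]
tcp_rot: [0.994, -0.105, 0.0, 0.0]
contact_force: [1.1, -0.4, 0.2]
opening: 0.999
finger_force: 0.0
```

Converted, 60 mm / 500 = 0.12, -11 mm / 500 = -0.022.

>>> send_rows(rows="0 0 0 0.12 -0.022 0 1;0 0 0 0.12 -0.022 0 1")

```text
time: 2.45
eef_pos: [0.5384, -0.2369, 0.2516]
tcp_rot: [0.995, -0.103, -0.001, -0.001]
contact_force: [-0.6, 0.1, -0.4]
opening: 1.001
finger_force: 0.0
```

```bash
python3 - <<'E'
from h import *
p=shot('wrist','w2.png');print(ctrl.get_state()['eef_pos'],R.from_quat(ctrl.get_state()['tcp_rot']).as_euler('zyx',degrees=True))
for t in('cover','cover_rib'):
    for d in ctrl.look_for(p,t)[:2]: print(t,round(d['p'],2),toworld(p,d['position']))
hsv=cv2.cvtColor(p['color'],cv2.COLOR_RGB2HSV)
m=cv2.inRange(hsv,(105,120,40),(125,255,255))
c=max(cv2.findContours(m,0,2)[0],key=cv2.contourArea)
q=cv2.approxPolyDP(c,8,True).reshape(-1,2);print(q.tolist());print(onplane(p,q,.005))
E
```

```text
[ 0.537  -0.2374  0.2522] [  11.8485   -0.1046 -179.9421]
cover 0.94 [ 0.5339 -0.1915  0.0012]
cover_rib 0.92 [ 0.5367 -0.1865  0.0065]
[[252, 131], [254, 243], [319, 245], [325, 135]]
[[ 0.6077 -0.1624  0.005 ]
 [ 0.469  -0.1271  0.005 ]
 [ 0.4491 -0.2099  0.005 ]
 [ 0.5856 -0.2461  0.005 ]]
```

View pics/w2.png

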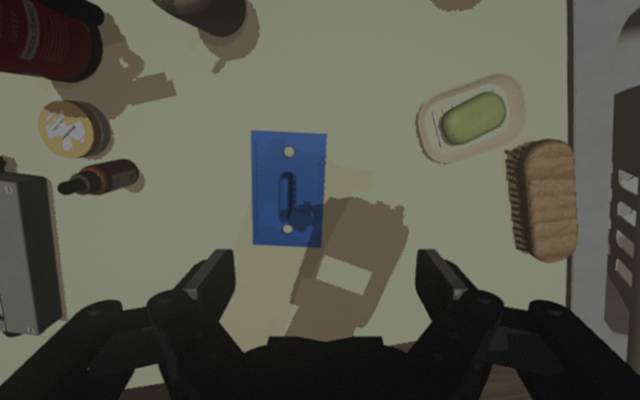

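The wrist view shows the cover seen from above, with holes at (289,152) and (287,230) and the rib middle at (288,194). The area is clear for the open fingers.

```bash
python3 - <<'E'
from h import *
p=shot('wrist')
g=p['color'].astype(int);m=((g[...,0]>g[...,2]*0.7)&(g.sum(2)>200)).astype('uint8')
for (u,v) in((289,152),(287,230)):
    k=m[v-9:v+10,u-9:u+10];n,l,s,c=cv2.connectedComponentsWithStats(k)
    i=1+np.argmax(s[1:,4]);uv=c[i]+(u-9,v-9);print(uv,s[i,4],onplane(p,[uv],.0025))
print('ribtop',onplane(p,[(285,173),(293,173),(293,219),(280,219)],.045))
print(to((.528,-.187,.15),-14.4))
E
```

```text
[286.7059 148.9804] 102 [[ 0.5761 -0.1988  0.0025]]
[285.8667 226.8   ] 75 [[ 0.4788 -0.1738  0.0025]]
ribtop [[ 0.5541 -0.1969  0.045 ]
 [ 0.5523 -0.2055  0.045 ]
 [ 0.5005 -0.193   0.045 ]
 [ 0.5036 -0.1785  0.045 ]]
(array([ 0.01, -0.01,  2.38]), array([-17.9, -48.8, 103.6]))
```

Converted, 110 mm / 500 = 0.22, 70 mm / 500 = 0.14, 2.4 degrees / 45 = 0.0533.

>>> send_rows(rows="0 0 0.0222 -0.018 -0.05 0.06 1;0 0 0.0533 -0.036 -0.098 0.14 1;0 0 0.0533 -0.036 -0.098 0.22 1;0 0 0.0533 -0.036 -0.098 0.22 1;0 0 0.0533 -0.036 -0.098 0.22 1")

```text
time: 3.28
eef_pos: [0.5291, -0.1876, 0.1455]
tcp_rot: [0.992, -0.126, 0.001, 0.001]
contact_force: [0.5, 0.5, 0.9]
opening: 0.998
finger_force: 0.0
```

```bash
python3 - <<'E'
from h import *
p=shot('wrist','w3.png')
print(to((.5277,-.1868,.036),-14.4),ctrl.get_state()['eef_pos'])
g=p['color'].astype(int);b=((g[...,2]>g[...,0]*1.5+15)).astype('uint8')
c=max(cv2.findContours(b,0,2)[0],key=cv2.contourArea);q=cv2.approxPolyDP(c,8,True).reshape(-1,2);print(q.tolist(),onplane(p,q,.005))
E
```

```text
(array([ 0.07, -0.26, -0.04]), array([ -2.6,  -0.6, 110.1])) [ 0.5297 -0.1878  0.1461]
[[272, 115], [277, 237], [284, 218], [286, 241], [277, 241], [278, 271], [369, 272], [377, 115]] [[ 0.6087 -0.1623  0.005 ]
 [ 0.5037 -0.1351  0.005 ]
 [ 0.5198 -0.1466  0.005 ]
 [ 0.4978 -0.1421  0.005 ]
 [ 0.4999 -0.134   0.005 ]
 [ 0.4701 -0.126   0.005 ]
 [ 0.4475 -0.21    0.005 ]
 [ 0.5871 -0.2468  0.005 ]]
```

View pics/w3.png

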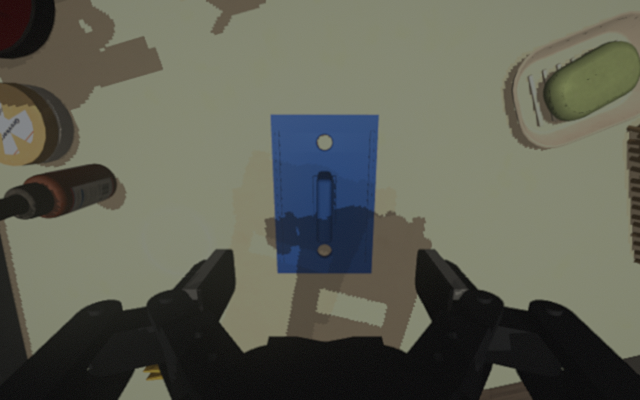

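The cover is centred between the fingers (rib at u≈324, holes at (324,142) and (324,250)), so I descend and close.

Converted, 110 mm / 500 = 0.22, 100 mm / 500 = 0.2.

>>> send_rows(rows="0 0 0 -0.002 0 0.06 1;0 0 0 -0.002 0 0.14 1;0 0 0 -0.002 0 0.2 1;0 0 0 -0.002 0 0.22 1;0 0 0 -0.002 0 0.22 1;0 0 0 -0.002 0 0.22 1", grip_force=40)

```text
time: 4.08
eef_pos: [0.529, -0.1871, 0.0354]
tcp_rot: [0.992, -0.125, 0.002, 0.001]
contact_force: [-0.8, -0.3, 0.0]
opening: 1.001
finger_force: 0.0
```

>>> send_rows(rows="0 0 0 0 0 0 -1;0 0 0 0 0 0 -1;0 0 0 0 0 0 -1;0 0 0 0 0 0 -1;0 0 0 0 0 0 -1;0 0 0 0 0 0 -1;0 0 0 0 0 0 -1;0 0 0 0 0 0 -1")

```text
time: 5.08
eef_pos: [0.5277, -0.1863, 0.0334]
tcp_rot: [0.992, -0.125, 0.0, 0.0]
contact_force: [0.4, 0.4, 0.6]
opening: 0.137
finger_force: 39.5
```

```bash
python3 - <<'E'
from h import *
P=[]
for i in range(4): shot('side'); s=ctrl.get_state();P.append(np.r_[s['eef_pos'],R.from_quat(s['tcp_rot']).as_euler('zyx',degrees=True),s['contact_force']])
print(np.array(P).mean(0),np.array(P).std(0))
E
```

```text
[  0.5277  -0.1863   0.0335  14.3814   0.0171 179.9888   0.1578  -0.2436
   0.9394] [0.     0.     0.     0.001  0.0013 0.002  0.4898 0.2949 0.5411]
```

Converted, -185 mm / 500 = -0.37, -140 mm / 500 = -0.28.

>>> send_rows(rows="0 0 0 0 0 -0.02 -1;0 0 0 0 0 -0.06 -1;0 0 0 0 0 -0.12 -1;0 0 0 0 0 -0.2 -1;0 0 0 0 0 -0.28 -1;0 0 0 0 0 -0.36 -1;0 0 0 0 0 -0.37 -1;0 0 0 0 0 -0.37 -1")

```text
time: 6.28
eef_pos: [0.5271, -0.1859, 0.2179]
tcp_rot: [0.992, -0.125, -0.0, -0.0]
contact_force: [0.5, -0.2, -3.6]
opening: 0.132
finger_force: 39.2
```

Converted, -173 mm / 500 = -0.346, -120 mm / 500 = -0.24, 3.6 degrees / 45 = 0.08.

>>> send_rows(rows="0 0 0.0222 -0.03 -0.07 0 -1;0 0 0.0444 -0.06 -0.15 0 -1;0 0 0.0667 -0.1 -0.24 0 -1;0 0 0.08 -0.144 -0.346 0 -1;0 0 0.08 -0.144 -0.346 0 -1;0 0 0.08 -0.144 -0.346 0 -1;0 0 0.08 -0.144 -0.346 0 -1")

```text
time: 7.15
eef_pos: [0.5007, -0.0017, 0.2174]
tcp_rot: [0.988, -0.157, -0.001, 0.0]
contact_force: [0.5, -0.2, -2.1]
opening: 0.137
finger_force: 39.8
```

```bash
python3 - <<'E'
from h import *
p=shot('wrist','w4.png');p=shot('wrist')
print(ctrl.get_state()['eef_pos'],R.from_quat(ctrl.get_state()['tcp_rot']).as_euler('zyx',degrees=True),ctrl.get_state()['contact_force'])
for t in('trap',):
    for d in ctrl.look_for(p,t)[:2]: print(t,round(d['p'],2),toworld(p,d['position']))
print(proj(p,[[.4755,.208,.0535],[.5705,.177,.0535]]))
E
```

```text
[ 0.5009 -0.0018  0.2179] [  18.0889   -0.0419 -179.9994] [-0.6723  0.1808 -1.6678]
trap 0.71 [0.5401 0.1827 0.0428]
[[143.2166 272.8847]
 [126.6513 179.623 ]]
```

View pics/w4.png

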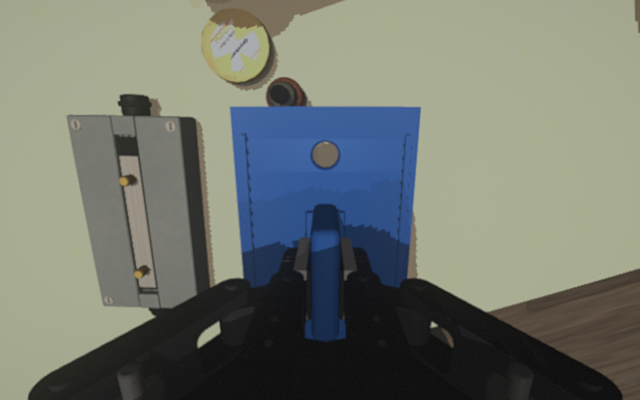

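The held cover is square in the fingers with its front hole at (325,155). The studs' tips are near (125,181) and (139,273), and the trap's top face corners are near (69,116), (183,117) and (103,306). I'll zoom in.

```bash
python3 - <<'E'
import cv2
a=cv2.imread('pics/w4.png')[100:320,60:220];cv2.imwrite('pics/w4z.png',cv2.resize(cv2.convertScaleAbs(a[60:190,40:110],alpha=1.4),None,fx=8,fy=4.5*1,interpolation=cv2.INTER_CUBIC))
E
```

```text
(no output)
```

View pics/w4z.png

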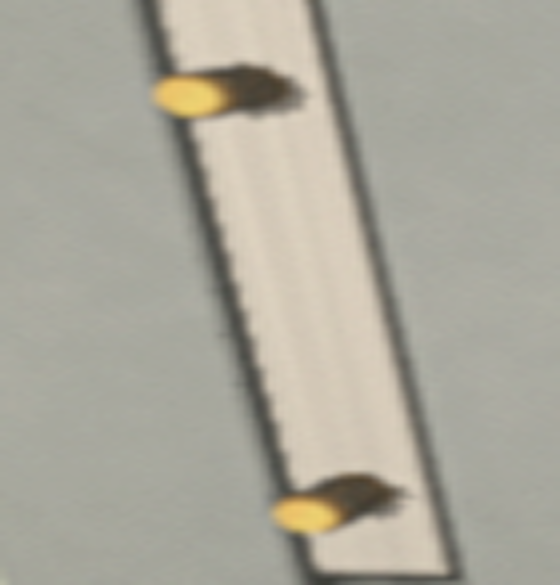

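```bash
python3 - <<'E'
from h import *
p=shot('wrist')
a=onplane(p,[(123.3,181.0),(137.7,274.0)],.0535);print(a)
d=a[0]-a[1];m=a.mean(0);y=np.degrees(np.arctan2(d[1],d[0]));print(np.linalg.norm(d),y,m)
print('hole',onplane(p,[(325,155)],ctrl.get_state()['eef_pos'][2]-.031))
c,s=np.cos(np.radians(y)),np.sin(np.radians(y))
# grey face edges at z=.042 in trap frame about m
q=onplane(p,[(69,116),(183,117),(103,306)],.042)-m;print(np.c_[q[:,0]*c+q[:,1]*s,-q[:,0]*s+q[:,1]*c])
# cover pose in hand
P=ctrl.get_state()['eef_pos'];Y=R.from_quat(ctrl.get_state()['tcp_rot']).as_euler('zyx',degrees=True)[0]
print(P,Y)
E
```

```text
[[0.5705 0.1812 0.0535]
 [0.4762 0.2146 0.0535]]
0.10008172363459085 -19.541504243365093 [0.5234 0.1979 0.0535]
hole [[ 0.5487 -0.0169  0.1872]]
[[ 0.1098  0.0516]
 [ 0.111  -0.0589]
 [-0.099   0.0542]]
[ 0.5009 -0.0016  0.2182] 18.072889690046598
```

Converted, -196.7 mm / 500 = -0.3934, -145 mm / 500 = -0.29, 1.4 degrees / 45 = 0.0311.

>>> send_rows(rows="0 0 0.0111 -0.016 -0.08 0 -1;0 0 0.0222 -0.036 -0.18 0 -1;0 0 0.0311 -0.06 -0.29 0 -1;0 0 0.0311 -0.081 -0.3934 0 -1;0 0 0.0311 -0.081 -0.3934 0.08 -1;0 0 0.0311 -0.081 -0.3934 0.16 -1;0 0 0.0311 -0.081 -0.3934 0.21 -1;0 0 0.0311 -0.081 -0.3934 0.21 -1")

```text
time: 8.35
eef_pos: [0.5214, 0.1981, 0.1107]
tcp_rot: [0.986, -0.169, -0.003, 0.001]
contact_force: [0.1, -0.3, -2.1]
opening: 0.134
finger_force: 40.2
```

```bash
python3 - <<'E'
from h import *
shot('wrist');shot('wrist');p=shot('wrist','w5.png')
s=ctrl.get_state();print(s['time'],s['eef_pos'],R.from_quat(s['tcp_rot']).as_euler('zyx',degrees=True),s['contact_force'])
print(proj(p,[[.5705,.1812,.0535]]))
a=p['color'][60:220,240:400,::-1];cv2.imwrite('pics/w5z.png',cv2.resize(cv2.convertScaleAbs(a,alpha=1.5),None,fx=3.75,fy=3.75,interpolation=cv2.INTER_CUBIC))
E
```

```text
8.5 [0.5244 0.1988 0.115 ] [  19.4099    0.1675 -179.9693] [ 0.0339  0.3729 -2.5987]
[[327.43   149.6349]]
```

View pics/w5z.png

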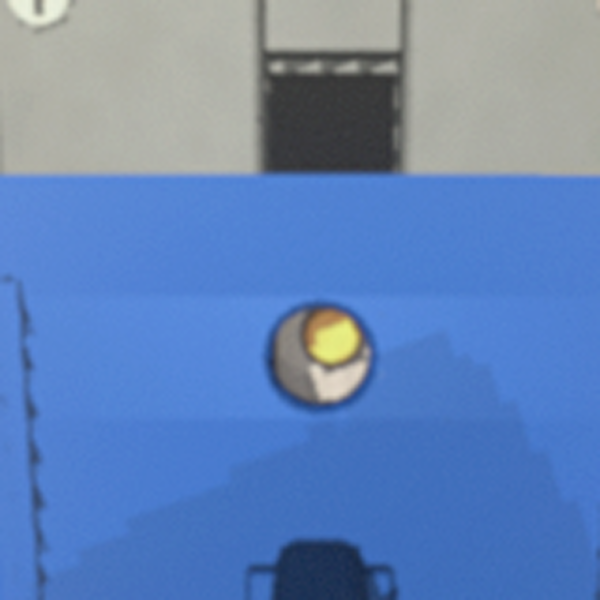

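Through the front hole (centre about (325.2,154)) the yellow stud tip shows at about (328.4,150.5), which nearly matches the prediction.

```bash
python3 - <<'E'
from h import *
shot('wrist');p=shot('wrist')
s=ctrl.get_state();P=s['eef_pos'];print(s['time'],P,R.from_quat(s['tcp_rot']).as_euler('zyx',degrees=True))
t=onplane(p,[(328.4,150.5)],.0535)[0];h=onplane(p,[(325.2,154.1)],P[2]-.0285)[0]
T=R.from_quat(s['tcp_rot']);print(t,h,'stud-hole in tool mm',T.inv().apply(t-h)*1e3,'hole in tool',T.inv().apply(h-P)*1e3,'stud in tool',T.inv().apply(t-P)*1e3)
E
```

```text
8.6 [0.5244 0.199  0.1154] [  19.3984    0.2068 -179.9606]
[0.5705 0.1811 0.0535] [0.5726 0.1824 0.0869] stud-hole in tool mm [-1.6729  1.9411 33.3484] hole in tool [50.8687 -0.3017 28.6623] stud in tool [49.1957  1.6394 62.0108]
```

Converted, 22 mm / 500 = 0.044, 1.7 mm / 500 = 0.0034, 0.1 degrees / 45 = 0.0022.

>>> send_rows(rows="0 0 0.0022 -0.0014 0.0016 0.016 -1;0 0 0.0022 -0.0028 0.0034 0.032 -1;0 0 0.0022 -0.0028 0.0034 0.044 -1;0 0 0.0022 -0.0028 0.0034 0.044 -1;0 0 0.0022 -0.0028 0.0034 0.044 -1;0 0 0.0022 -0.0028 0.0034 0.044 -1")

```text
time: 9.35
eef_pos: [0.5214, 0.1978, 0.0917]
tcp_rot: [0.986, -0.169, 0.0, -0.0]
contact_force: [-0.4, 0.2, -2.1]
opening: 0.135
finger_force: 40.3
```

```bash
python3 - <<'E'
from h import *
for i in range(4): p=shot('wrist','w6.png')
s=ctrl.get_state();P=s['eef_pos'];print(s['time'],P,R.from_quat(s['tcp_rot']).as_euler('zyx',degrees=True),s['contact_force'])
print('pred stud',proj(p,[[.5705,.1811,.0535]]))
a=p['color'][130:180,300:350,::-1];cv2.imwrite('pics/w6z.png',cv2.resize(cv2.convertScaleAbs(a,alpha=1.5),None,fx=10,fy=10,interpolation=cv2.INTER_CUBIC))
E
```

```text
9.55 [0.5213 0.1978 0.0915] [  19.4827    0.0245 -179.994 ] [ 0.7055  0.4594 -3.1222]
pred stud [[324.561  149.7909]]
```

View pics/w6z.png

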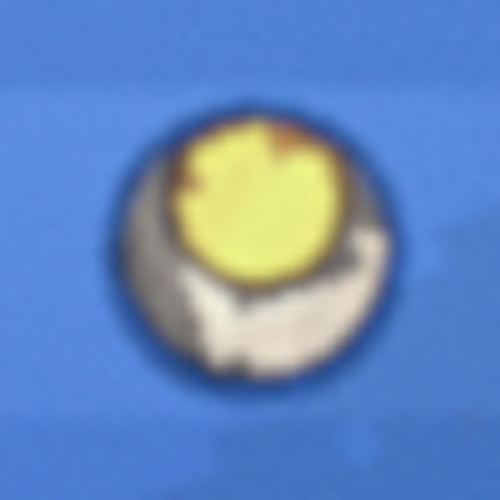

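The stud tip is at about (325.3,149.3) and the hole centre at about (325.0,154.0). It is centred across, with a possible small offset along x after parallax.

```bash
python3 - <<'E'
from h import *
p=shot('wrist')
s=ctrl.get_state();P=s['eef_pos']
t=onplane(p,[(325.3,149.3)],.0535)[0];h=onplane(p,[(325.0,154.0)],P[2]-.0285)[0]
T=R.from_quat(s['tcp_rot']);print(P,t,'stud-hole mm',T.inv().apply(t-h)*1e3,'hole in tool',T.inv().apply(h-P)*1e3,'stud in tool',T.inv().apply(t-P)*1e3)
E
```

```text
[0.5212 0.1978 0.0915] [0.5706 0.1806 0.0535] stud-hole mm [1.345  0.1535 9.4964] hole in tool [50.8598 -0.4686 28.5148] stud in tool [52.2048 -0.3151 38.0112]
```

Converted, 5.4 mm / 500 = 0.0108, 4.7 mm / 500 = 0.0094.

>>> send_rows(rows="0 0 0 0.0014 0.0002 0 -1;0 0 0 0.0028 0.0004 0.002 -1;0 0 0 0.0028 0.0004 0.004 -1;0 0 0 0.0028 0.0004 0.006 -1;0 0 0 0.0028 0.0004 0.008 -1;0 0 0 0.0028 0.0004 0.0094 -1;0 0 0 0.0028 0.0004 0.0108 -1;0 0 0 0.0028 0.0004 0.0108 -1")

```text
time: 10.6
eef_pos: [0.5223, 0.1971, 0.0858]
tcp_rot: [0.986, -0.169, -0.0, 0.0]
contact_force: [0.0, 0.2, -2.6]
opening: 0.133
finger_force: 40.3
```

Converted, 2 mm / 500 = 0.004, 1.5 mm / 500 = 0.003.

>>> send_rows(rows="0 0 0 0 0 0.001 -1;0 0 0 0 0 0.002 -1;0 0 0 0 0 0.003 -1;0 0 0 0 0 0.004 -1;0 0 0 0 0 0.004 -1;0 0 0 0 0 0.004 -1")

```text
time: 11.35
eef_pos: [0.5224, 0.1971, 0.0839]
tcp_rot: [0.986, -0.169, 0.0, -0.0]
contact_force: [0.8, 0.5, -2.0]
opening: 0.134
finger_force: 40.3
```

Past the chamfer with no contact force, so I continue down. Home is at TCP z ≈ 0.0755.

Converted, 4 mm / 500 = 0.008, 3.2 mm / 500 = 0.0064.

>>> send_rows(rows="0 0 0 0 0 0.0016 -1;0 0 0 0 0 0.0032 -1;0 0 0 0 0 0.0048 -1;0 0 0 0 0 0.0064 -1;0 0 0 0 0 0.008 -1;0 0 0 0 0 0.008 -1;0 0 0 0 0 0.008 -1")

```text
time: 12.22
eef_pos: [0.5224, 0.1971, 0.0799]
tcp_rot: [0.986, -0.169, 0.0, -0.0]
contact_force: [-0.7, -0.5, -2.2]
opening: 0.132
finger_force: 40.3
```

Converted, 3.4 mm / 500 = 0.0068, 2.8 mm / 500 = 0.0056.

>>> send_rows(rows="0 0 0 0 0 0.0014 -1;0 0 0 0 0 0.0028 -1;0 0 0 0 0 0.0042 -1;0 0 0 0 0 0.0056 -1;0 0 0 0 0 0.0068 -1;0 0 0 0 0 0.0068 -1;0 0 0 0 0 0.0068 -1")

```text
time: 13.1
eef_pos: [0.5224, 0.1971, 0.0766]
tcp_rot: [0.986, -0.169, 0.0, -0.0]
contact_force: [-0.5, -0.0, -3.2]
opening: 0.136
finger_force: 40.3
```

Converted, 0.8 mm / 500 = 0.0016, 0.6 mm / 500 = 0.0012.

>>> send_rows(rows="0 0 0 0 0 0.0006 -1;0 0 0 0 0 0.0012 -1;0 0 0 0 0 0.0016 -1;0 0 0 0 0 0.0016 -1;0 0 0 0 0 0.0016 -1")

```text
time: 13.72
eef_pos: [0.5224, 0.1971, 0.0757]
tcp_rot: [0.986, -0.169, 0.0, -0.0]
contact_force: [-0.4, 0.5, -2.1]
opening: 0.13
finger_force: 40.3
```

Converted, 0.2 mm / 500 = 0.0004.

>>> send_rows(rows="0 0 0 0 0 0.0004 -1;0 0 0 0 0 0.0004 0;0 0 0 0 0 0.0004 0.2;0 0 0 0 0 0.0004 0.2;0 0 0 0 0 0.0004 0.2;0 0 0 0 0 0.0004 0.2;0 0 0 0 0 0.0004 0.2;0 0 0 0 0 0.0004 0.2")

```text
time: 14.72
eef_pos: [0.5224, 0.1971, 0.0755]
tcp_rot: [0.986, -0.169, -0.0, -0.0]
contact_force: [0.4, -0.7, -0.3]
opening: 0.602
finger_force: 0.0
```

Converted, -120 mm / 500 = -0.24, -100 mm / 500 = -0.2.

>>> send_rows(rows="0 0 0 0 0 -0.02 0.2;0 0 0 0 0 -0.06 0.2;0 0 0 0 0 -0.12 0.2;0 0 0 0 0 -0.2 0.2;0 0 0 0 0 -0.24 0.2;0 0 0 0 0 -0.24 0.2")

```text
time: 15.48
eef_pos: [0.5238, 0.1974, 0.1985]
tcp_rot: [0.986, -0.169, 0.003, -0.001]
contact_force: [0.4, -0.3, -0.5]
opening: 0.602
finger_force: 0.0
```

```bash
python3 - <<'E'
from h import *
for i in range(3): p=shot('wrist','w7.png')
s=ctrl.get_state();print(s['time'],s['eef_pos'],s['contact_force'],s['opening'])
b=shot('side','s7.png')
a=p['color'][:,:,::-1];c=b['color'][110:210,220:400,::-1]
c=cv2.resize(c,(640,356)) [:200]
cv2.imwrite('pics/f7.png',np.vstack([a,cv2.resize(b['color'][120:205,225:395,::-1],(400,200)) if 0 else c]))
E
```

```text
15.625 [0.5216 0.1969 0.1943] [ 0.7915  0.167  -1.6622] 0.5958397266300882
```

View pics/f7.png

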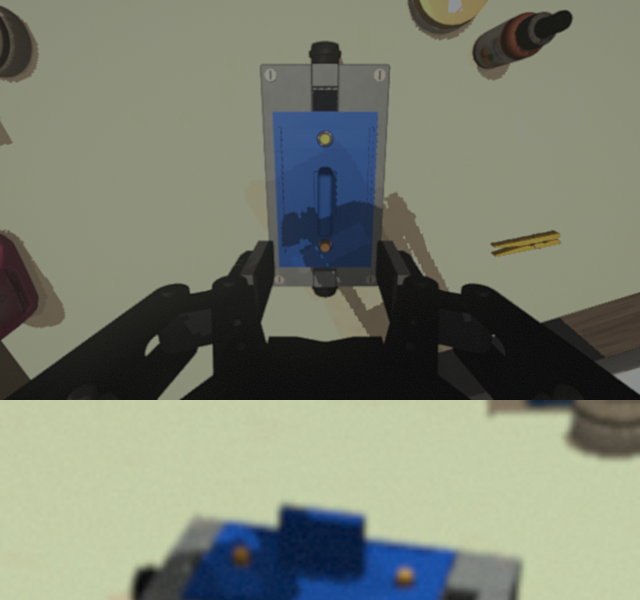

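Both studs stand up through the holes, at (325,138) and (325,247). The cover lies flat, the gripper is clear, and the bystanders have not moved, so I'm handing it in.

```bash
python3 -c "
from plant import ctrl
print(ctrl.sign_off())"
```

```text
the job is handed in; nothing more can be done
None
```

The cover is back on the lint trap, flat and released with both studs through its holes, lowered straight over them after sighting a stud through a hole rather than slid along; the job is handed in, but no verdict was reported back.

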